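Draw the locked disc case from under the pile and push it home in the unlocker

ROBOT

A 6-joint arm with a two-finger parallel gripper is mounted at the origin on a cart in front of the work surface, level with it; the furniture and walls round the work are solid. World frame = base frame: x ahead of the robot, y to its left, z up, the work surface at z = 0. Lengths are in m, angles in degrees, forces in N, time in s.
With the tool pointing down it reaches from about 0.375 to 0.9 m from the base axis. Payload 3.1 kg.
Tool frame: the origin (TCP) lies at the very end of the fingers, on their centre line; the grasp point (between the pads) lies 19 mm behind it; z points along the fingers, y is the line along which they close (so a half turn about z gives the same grasp; the last joint's range is limited). The gripper opens to 87 mm and grips with 3 to 60 N. Pads are 19 mm wide; open, the fingers measure 117 mm over their backs; the gripper's body (75 mm by 190 mm) begins 51 mm behind the grasp point.
Start: joints at [59.387, 30.224, 82.088, -0, 67.689, -10.227], TCP at [0.218, 0.586, 0.201] pointing down, gripper open.
Joint ranges: [-176.69, 176.69], [-43.24, 126.21], [12.49, 139.97], [-82, 262], [0, 151.66], [-163.58, 163.58]. Speed limits (degrees/s): [159.86, 159.86, 180, 180, 180, 180].

INTERFACE

Orientations are given as a 3x3 rotation matrix whose columns are the frame's x, y, z axes.
In Python, from rig import readout, cams, bot gives the robot as it stands.
- The arm moves only by the shell command python3 -m inch 'ROWS'. ROWS is JSON, a list of rows, each a list of 5 numbers: the shift along the world's x, y, z in cm, then the turn about the world's z in degrees, then the finger opening in cm, from 0 to 8.7. In form: [[dx, dy, dz, twist, fingers], ...]. A call has 1 to 10 rows; each row is the pose to reach, as a shift and turn from the pose commanded when the call began; what a row does not reach only later rows make up. A row lasts 1/12 s, in which the tool goes at most 41.7 mm and 7.16 degrees, less where a joint would pass 70% of its speed; a pose out of reach is approached as far as the arm can. A call with a gripper value outside its range is refused whole. The fingers move at their own pace and stop on an object; the grip force is fixed at half the most. Time passes only in rows, so rows that repeat a pose let the fingers close. It gives the time, the measured TCP pose, the force, the opening and the grip force at its end, in the units of the state.
- readout.read_state(): the state, without advancing time (a new reading comes with each control period).
- cams.capture(name): name is "scene" or "top"; returns a dict with "image" (420x560x3 uint8, blue, green, red), "intrinsics" (3x3 intrinsics, pixels), "xyz" and "rotation" of the camera in the world. Camera axes: x right, y down, z forward; pixel columns grow to the right and rows downward; lengths in m; the calibration is good to about 2 mm. A picture is of the moment at which its call begins. There is no depth.
- bot.hand_in(): hands the job in; it is judged then, once.
The state is a dict: "time_s": time; "joint_positions": joint angles; "qvel": joint speeds; "tau": joint torques, N m; "position": TCP position; "tcp_rot": TCP orientation; "force": force on the tool from outside, world axes, zero at the start; "moment": the same for the moment, N m; "opening": opening from 0.0 (shut) to 1.0 (fully open); "grasp_force": force on a finger pad.
Only numpy, scipy, OpenCV 4.12 (cv2) and the standard library are available. Lean on these libraries where they do the work, as an engineer would, in place of code of your own. Each camera call takes 0.05 s, during which the arm holds its last target. There are 200 camera calls.

TASK

The locked disc case lies at the bottom of the pile of returned books, one end sticking out. Draw it out from under them without touching the books, so that the pile comes down flat on the desk where it is and stays neatly stacked; then slide the case along the desk into the slot of the unlocker, push it fully home and leave it there. The case is brittle and too wide to grip: work it slowly, with light fingertip pressure, and leave everything else on the desk alone.

Things in the scene. Friction and masses are not known exactly. Their poses are not given: they have to be found in the camera images.
- disc_case: The disc case, flat on the desk: 190 mm (its x axis) x 135 mm (y) x 14.5 mm thick, 0.1 kg, brittle: it cracks if the robot bears on it with more than 25 N. Origin: centre of its underside. Its -x end lies about 65 mm under the pile; its +x end is free and points to the robot's right, towards the unlocker. It slides easily on the desk and under the book (friction about 0.25).
- press_spot (a point): Point on the case's top, midway across, 60 mm from its centre towards the free end. Closed fingertips pressed here with 8 to 14 N draw it out straight under the load, which varies; lighter ones slip. Land slower than 10 mm/s. A sideways draw under the pile twists the pile. Once free, pressed near its end and moved sideways it swings round; pressed at its middle it goes without turning.
- lower_book: Lowest book, 215 (x axis) x 140 (y) x 24 mm, 0.47 kg. Its +x end is propped on the inner end of the case, its -x end stands on the desk, so the pile leans about 0.1 rad until the case is out. Origin: centre of its underside; x axis roughly along the case's. Its near edge lies over the case, about 30 mm from the case's centre towards the case's -x end.
- middle_book: Second book of the pile, 195 x 129 x 26 mm, about 0.41 kg, lying on the lower book. Origin: centre of its underside, z axis up through its thickness.
- top_book: Uppermost book of the pile, 178 x 112 x 18 mm, about 0.23 kg, lying on the second one; its top is about 85 mm above the desk. Origin: centre of its underside.
- unlocker: The unlocker, a grey unit 150 mm deep (x axis) x 185 mm wide (y) x 50 mm high, fixed to the desk. Origin: centre of its underside. The slot in its -x face, level with the desk, is 142 mm wide, 23 mm high and 100 mm deep; cheeks 21 mm high flare out 31 mm before it, to 170 mm apart. The case goes in end first along the unlocker's +x axis; when home it still stands 90 mm out.
- unlocker_mouth (a point): Middle of the slot's mouth at desk level, on the unlocker's -x face, 75 mm from its origin; its x axis points into the slot.
- key_bar (a joint): Steel key bar across the inside of the slot, pushed in by the case over the last 15 mm: 0 = out, 0.015 = fully home against a hard stop, in m. It moves stiffly (4 N) and stays where it is pushed; a small white tell-tale on the unlocker's top rides with it. The case is pushed from behind, on its 14.5 mm high end, at under 15 mm/s when near the stop.
- date_stamp: Self-inking date stamp, 42 x 62 x 98 mm, behind the work; leave it alone. Origin: centre of its underside.
- call_bell: Domed call bell, 82 mm across, 62 mm high, front right; leave it alone. Origin: centre of its underside.
- bottle_1: Pump bottle, 192 mm high, right; leave it alone. Origin: centre of its underside.

How it is judged:
By the outcome, as a careful person would: the job done as asked, in the order asked, and still so for the second after the job is handed in, with the robot touching nothing.
It also fails if it takes over 72 s, if anything falls off the work surface, if the arm or the gripper's body presses on something with over 40 N, if the wrist force passes 120 N, or if a joint passes its speed limit or range.

## Working session

There is one attempt and no reset: what is moved stays moved. The work goes in short steps, Python scripts to look and compute and a shell command to move; the robot and the scene stay as the last step left them, time stands still between calls to the robot, and variables do not carry over. Pictures are saved under pics/ and viewed, at most 13 in all, crops included, and the job is handed in when it is done.

```bash
ls; mkdir -p pics; python3 - <<'E'
from rig import readout,cams,bot
import cv2,numpy as np
s=readout.read_state();print(s['time_s'],s['position'],s['tcp_rot'],s['force'])
for n in('top','scene'):
    c=cams.capture(n);cv2.imwrite(f'pics/{n}0.png',c['image']);print(n,c['intrinsics'],c['xyz'],c['rotation'])
E
```

```text
pics
0.0 [0.21729474 0.58516331 0.20035484] [[-9.37353732e-01  3.48377240e-01 -1.13146323e-03]
 [ 3.48378854e-01  9.37351863e-01 -1.91297470e-03]
 [ 3.94142319e-04 -2.18731184e-03 -9.99997530e-01]] [-0.23668878  0.23035459 -0.50363926]
top [[511.84249065   0.         280.82811519]
 [  0.         511.84249065 214.56969874]
 [  0.           0.           1.        ]] [ 0.29489105 -0.08182611  1.49993055] [[-0.01312866 -0.98446062  0.17511404]
 [-0.99989611  0.01188338 -0.00815795]
 [ 0.00595023 -0.17520295 -0.98451436]]
scene [[412.55767363   0.         287.17881411]
 [  0.         412.55767363 219.13497807]
 [  0.           0.           1.        ]] [-0.37291197 -0.62356875  0.59009611] [[ 0.51575407 -0.38815231  0.76376405]
 [-0.85629523 -0.20493183  0.47409011]
 [-0.02749961 -0.89852141 -0.4380674 ]]
```

View pics/top0.png

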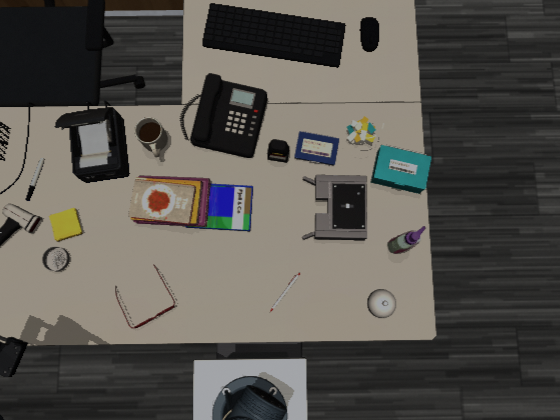

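View pics/scene0.png

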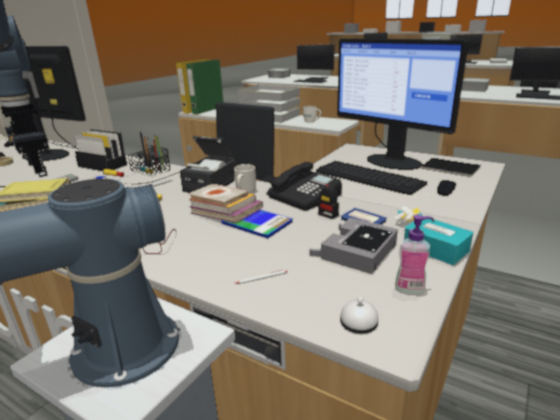

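The top view shows the pile at about (130–208, 177–228), the case's free part with its far end at x≈252 (rows 184–231), and the unlocker at (315–367, 176–240) with cheeks reaching x≈303. In the scene view the case is at (258, 222) and the unlocker at (360, 245). Next I measure corners on an enlarged crop.

```bash
cat > h.py <<'E'
import numpy as np,cv2
from rig import readout,cams,bot
def ray(c,p,z):
    K=np.array(c['intrinsics']);d=np.array(c['rotation'])@np.linalg.solve(K,[p[0],p[1],1.]);o=np.array(c['xyz'])
    return o+d*(z-o[2])/d[2]
def tri(c1,p1,c2,p2):
    A=[];b=[]
    for c,p in((c1,p1),(c2,p2)):
        d=np.array(c['rotation'])@np.linalg.solve(np.array(c['intrinsics']),[p[0],p[1],1.]);d/=np.linalg.norm(d)
        P=np.eye(3)-np.outer(d,d);A.append(P);b.append(P@np.array(c['xyz']))
    return np.linalg.lstsq(np.vstack(A),np.hstack(b),rcond=None)[0]
def proj(c,X):
    q=np.array(c['intrinsics'])@(np.array(c['rotation']).T@(np.array(X)-c['xyz']));return q[:2]/q[2]
def crop(c,x0,y0,x1,y1,k,name):
    cv2.imwrite(name,cv2.resize(c['image'][y0:y1,x0:x1],None,fx=k,fy=k,interpolation=cv2.INTER_CUBIC))
E
python3 - <<'E'
from h import *
t=cams.capture('top');s=cams.capture('scene')
a=cv2.resize(t['image'][165:250,120:380],None,fx=3,fy=3,interpolation=cv2.INTER_CUBIC)
b=cv2.resize(s['image'][175:275,180:440],None,fx=3,fy=3,interpolation=cv2.INTER_CUBIC)
cv2.imwrite('pics/c1.png',np.vstack([a,b]))
E
```

```text
(no output)
```

View pics/c1.png

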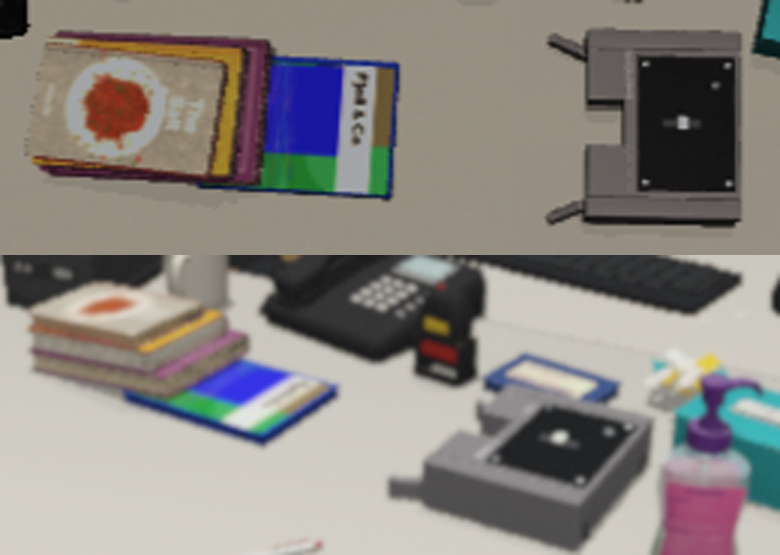

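The upper crop shows the case's free-end corners at (399,63) and (391,198), and the unlocker's top at (587,30), (741,33), (741,222), (586,222), with a thumb notch in its front at rows 105–145. The lower crop shows the matching case corners at (337,385) and (264,435), and unlocker top corners at (424,463), (585,507) and (652,425).

```bash
python3 - <<'E'
from h import *
np.set_printoptions(precision=4,suppress=True)
t=cams.capture('top');s=cams.capture('scene')
T=lambda u,v:((u+.5)/3-.5+120,(v+.5)/3-.5+165)
S=lambda u,v:((u+.5)/3-.5+180,(v-255+.5)/3-.5+175)
print('case tri',tri(t,T(399,63),s,S(337,385)),tri(t,T(391,198),s,S(264,435)))
print('unl tri nearR',tri(t,T(741,222),s,S(585,507)),'nearL',tri(t,T(586,222),s,S(424,463)),'farR',tri(t,T(741,33),s,S(652,425)))
# refine case: blue/green mask in top
c=t['image'];hsv=cv2.cvtColor(c,cv2.COLOR_BGR2HSV)
m=((hsv[...,1]>110)|(c.min(2)>150)).astype(np.uint8)
a=ray(t,T(399,63),.0145);b=ray(t,T(391,198),.0145)
e=b-a;print('end',a,b,np.linalg.norm(e)); ax=np.array([e[1],-e[0]]);ax/=np.linalg.norm(ax);print('axis',ax,np.degrees(np.arctan2(ax[1],ax[0])))
mid=((a+b)/2)[:2];print('centre+',mid+.095*ax,mid-.095*ax)
print('edges',ray(t,T(266,183),.0145),ray(t,T(200,187),.0145))
U=[ray(t,T(*p),.05) for p in((587,30),(741,33),(741,222),(586,222))]
for q in U:print('U',q)
print('cheeks',ray(t,T(549,38),.021),ray(t,T(549,219),.021))
print('notch',ray(t,T(622,105),.05),ray(t,T(622,145),.05),ray(t,T(587,105),.05),ray(t,T(587,145),.05))
print('book top',[ray(t,T(*p),.067+.018)for p in((47,37),(227,62),(212,177),(28,160))])
print('book low',[ray(t,T(*p),.04)for p in((272,42),(262,186))])
E
```

```text
case tri [ 0.6469 -0.0104  0.0139] [ 0.5126 -0.0036  0.0149]
unl tri nearR [ 0.4817 -0.3415  0.0468] nearL [ 0.4832 -0.1926  0.0481] farR [ 0.6666 -0.3455  0.0397]
end [ 0.6475 -0.0115  0.0145] [ 0.5123 -0.0032  0.0145] 0.13546068992456012
axis [0.0612 0.9981] 86.49405951926767
centre+ [0.5857 0.0875] [ 0.5741 -0.1021]
edges [0.5286 0.119  0.0145] [0.5254 0.1834 0.0145]
U [ 0.6699 -0.1961  0.05  ]
U [ 0.6651 -0.346   0.05  ]
U [ 0.4799 -0.3381  0.05  ]
U [ 0.4817 -0.1905  0.05  ]
cheeks [ 0.6696 -0.1605  0.021 ] [ 0.4889 -0.1568  0.021 ]
notch [ 0.595 -0.228  0.05 ] [ 0.5558 -0.2269  0.05  ] [ 0.5954 -0.1943  0.05  ] [ 0.5562 -0.1933  0.05  ]
book top [array([0.6599, 0.3182, 0.085 ]), array([0.6336, 0.1476, 0.085 ]), array([0.5238, 0.1598, 0.085 ]), array([0.5419, 0.3316, 0.085 ])]
book low [array([0.6639, 0.1113, 0.04  ]), array([0.5217, 0.1193, 0.04  ])]
```

```bash
python3 -m inch '[[4,-6,0,-7,0],[7,-11,0,-14,0],[9,-15,0,-21,0],[12,-20,0,-28,0],[14,-23,0,-35,0],[16,-26,0,-36,0],[18,-28,0,-36,0],[18,-28,0,-36,0],[18,-28,0,-36,0]]'; python3 - <<'E'
from h import *
s=readout.read_state();print(s['position'],np.degrees(np.arctan2(s['tcp_rot'][1][1],s['tcp_rot'][0][1])),s['joint_positions'])
E
```

```text
time_s: 1.05
position: [0.4027, 0.3008, 0.2017]
tcp_rot: [[-0.548, 0.837, 0.004], [0.837, 0.548, -0.002], [-0.004, 0.002, -1.0]]
force: [0.2, 0.2, 0.3]
opening: 0.399
grasp_force: 0.0
[0.40273565 0.30078412 0.20171124] 33.20542932454055 [24.12083803 20.76531946 99.43197937 -0.21576819 59.6512895  -8.97559974]
```

```bash
python3 -m inch '[[2.3,-3.4,0,-7,0],[4.6,-6.8,0,-14,0],[6.9,-10.2,0,-21,0],[9.2,-13.6,0,-28,0],[11.5,-17,0,-35,0],[13.8,-20.4,0,-35,0],[16.1,-24,0,-35,0],[18.4,-27.8,-1,-35,0],[18.4,-27.8,-5,-35,0],[18.4,-27.8,-9,-35,0]]'; python3 -m inch '[[0,0,-2,0,0],[0,0,-4,0,0],[0,0,-5,0,0],[0,0,-5,0,0],[0,0,-5,0,0],[0,0,-5,0,0]]'; python3 - <<'E'
from h import *
s=readout.read_state();print(s['position'],np.degrees(np.arctan2(s['tcp_rot'][1][1],s['tcp_rot'][0][1])),s['joint_positions'])
c=cams.capture('scene');d=cams.capture('top')
a=cv2.resize(d['image'][165:250,120:380],None,fx=3,fy=3,interpolation=cv2.INTER_CUBIC)
b=cv2.resize(c['image'][125:225,180:440],None,fx=3,fy=3,interpolation=cv2.INTER_CUBIC)
b2=cv2.resize(c['image'][175:275,180:440],None,fx=3,fy=3,interpolation=cv2.INTER_CUBIC)
cv2.imwrite('pics/c2.png',np.vstack([a,b2]))
E
```

```text
time_s: 1.88
position: [0.5864, 0.0247, 0.1124]
tcp_rot: [[0.028, 1.0, 0.009], [1.0, -0.028, -0.002], [-0.001, 0.009, -1.0]]
force: [0.2, 0.0, -0.0]
opening: 0.005
grasp_force: 0.0
time_s: 2.38
position: [0.5829, 0.028, 0.0626]
tcp_rot: [[0.024, 1.0, 0.003], [1.0, -0.024, -0.0], [-0.0, 0.003, -1.0]]
force: [0.4, -0.6, -0.1]
opening: 0.007
grasp_force: 0.0
[0.58286958 0.02803242 0.06264721] -1.3624733249106045 [-8.21366908e+00  3.78620509e+01  9.47356596e+01  3.95683028e-03
  4.72476216e+01 -6.85385695e+00]
```

View pics/c2.png

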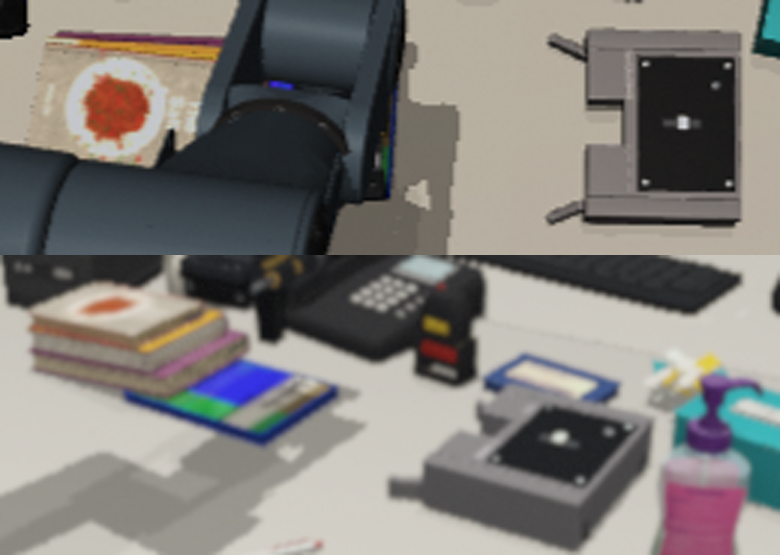

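The scene crop shows the gripper fingers dark at about (270,320), above the case, whose end corners have not moved. The pile and unlocker are unchanged. I go down fast to about 5 mm over the case, then slowly.

```bash
python3 -m inch '[[0,0,-1,0,0],[0,0,-2,0,0],[0,0,-3,0,0],[0,0,-3.8,0,0],[0,0,-4.2,0,0],[0,0,-4.2,0,0],[0,0,-4.2,0,0],[0,0,-4.2,0,0]]'; python3 -m inch '[[0,0,-0.06,0,0],[0,0,-0.12,0,0],[0,0,-0.18,0,0],[0,0,-0.24,0,0],[0,0,-0.3,0,0],[0,0,-0.3,0,0]]'
```

```text
time_s: 3.15
position: [0.5819, 0.0278, 0.0194]
tcp_rot: [[0.024, 1.0, 0.0], [1.0, -0.024, -0.0], [-0.0, 0.0, -1.0]]
force: [0.3, -0.3, 0.1]
opening: 0.008
grasp_force: 0.0
time_s: 3.65
position: [0.5816, 0.0278, 0.0163]
tcp_rot: [[0.024, 1.0, -0.0], [1.0, -0.024, -0.0], [-0.0, -0.0, -1.0]]
force: [-0.6, -0.0, 0.4]
opening: 0.009
grasp_force: 0.0
```

```bash
python3 -m inch '[[0,0,-0.05,0,0],[0,0,-0.1,0,0],[0,0,-0.15,0,0],[0,0,-0.2,0,0],[0,0,-0.2,0,0]]'
```

```text
time_s: 4.07
position: [0.5816, 0.0278, 0.0142]
tcp_rot: [[0.024, 1.0, -0.0], [1.0, -0.024, 0.0], [0.0, -0.0, -1.0]]
force: [-0.4, 0.2, 0.1]
opening: 0.006
grasp_force: 0.0
```

```bash
python3 -m inch '[[0,0,-0.03,0,0],[0,0,-0.06,0,0],[0,0,-0.06,0,0]]'
```

```text
time_s: 4.32
position: [0.5816, 0.0278, 0.0137]
tcp_rot: [[0.024, 1.0, -0.0], [1.0, -0.024, 0.0], [0.0, -0.0, -1.0]]
force: [-1.1, -0.3, -0.4]
opening: 0.003
grasp_force: 0.0
```

```bash
python3 -m inch '[[0,0,-0.03,0,0],[0,0,-0.06,0,0],[0,0,-0.06,0,0]]';python3 -m inch '[[0,0,-0.03,0,0],[0,0,-0.05,0,0],[0,0,-0.05,0,0]]' 
```

```text
time_s: 4.57
position: [0.5816, 0.0278, 0.0131]
tcp_rot: [[0.024, 1.0, -0.0], [1.0, -0.024, -0.0], [-0.0, -0.0, -1.0]]
force: [-0.1, -1.2, -0.4]
opening: 0.003
grasp_force: 0.0
time_s: 4.82
position: [0.5816, 0.0278, 0.0126]
tcp_rot: [[0.024, 1.0, -0.0], [1.0, -0.024, 0.0], [0.0, -0.0, -1.0]]
force: [-0.2, -0.2, -0.2]
opening: 0.006
grasp_force: 0.0
```

```bash
python3 -m inch '[[0,0,-0.03,0,0],[0,0,-0.05,0,0],[0,0,-0.05,0,0]]'
```

```text
time_s: 5.07
position: [0.5817, 0.0278, 0.0121]
tcp_rot: [[0.024, 1.0, -0.0], [1.0, -0.024, 0.0], [0.0, -0.0, -1.0]]
force: [0.3, -0.4, 0.4]
opening: 0.002
grasp_force: 0.0
```

```bash
python3 -m inch '[[0,0,-0.03,0,0],[0,0,-0.05,0,0],[0,0,-0.05,0,0]]'
```

```text
time_s: 5.32
position: [0.5816, 0.0279, 0.0116]
tcp_rot: [[0.024, 1.0, -0.0], [1.0, -0.024, 0.0], [0.0, -0.0, -1.0]]
force: [0.1, -0.4, 0.1]
opening: 0.008
grasp_force: 0.0
```

```bash
python3 -m inch '[[0,0,-0.03,0,0],[0,0,-0.05,0,0],[0,0,-0.05,0,0]]'
```

```text
time_s: 5.57
position: [0.5816, 0.0279, 0.0111]
tcp_rot: [[0.024, 1.0, -0.0], [1.0, -0.024, 0.0], [0.0, -0.0, -1.0]]
force: [0.4, -0.1, 0.3]
opening: 0.005
grasp_force: 0.0
```

```bash
python3 - <<'E'
from h import *
c=cams.capture('scene');s=readout.read_state()
print(proj(c,s['position']),proj(c,[.5816,.0279,.0145]),s['force'])
crop(c,200,130,360,250,4,'pics/c3.png')
E
```

```text
[271.34815368 224.30790314] [271.27569119 223.35088198] [-0.14099769  0.1121097   0.13268634]
```

View pics/c3.png

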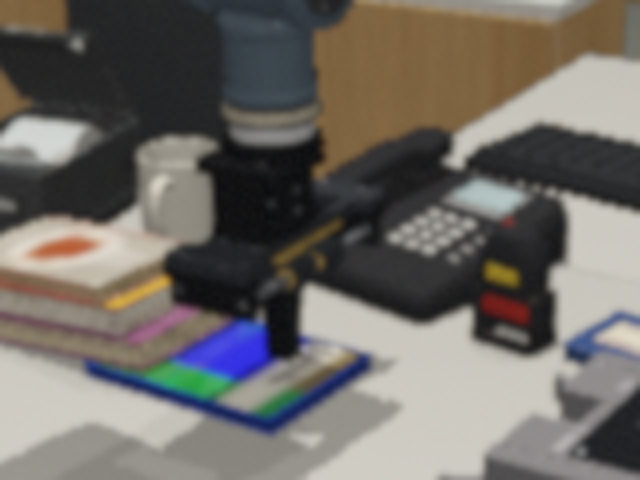

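The crop shows the closed fingertips ending at about (285,355) (full-image (271,219)), above the white stripe of the case. That is a few pixels higher than the projected TCP, so they are still in the air. I continue down in small steps with a force guard.

```bash
cat > ok.py <<'E'
import sys
from rig import readout
s=readout.read_state();print(round(float(s['time_s']),2),[round(float(v),4) for v in s['position']],[round(float(v),1) for v in s['force']])
sys.exit(abs(s['force'][2])>2.5)
E
python3 -m inch '[[0,0,-0.05,0,0],[0,0,-0.1,0,0]]'>/dev/null; python3 ok.py && python3 -m inch '[[0,0,-0.05,0,0],[0,0,-0.1,0,0]]'>/dev/null; python3 ok.py && python3 -m inch '[[0,0,-0.05,0,0],[0,0,-0.1,0,0]]'>/dev/null; python3 ok.py && python3 -m inch '[[0,0,-0.05,0,0],[0,0,-0.1,0,0]]' >/dev/null; python3 ok.py
```

```text
5.78 [0.5817, 0.0278, 0.0101] [-0.7, 0.5, 0.4]
5.78 [0.5817, 0.0278, 0.0101] [-0.7, 0.5, 0.4]
5.78 [0.5817, 0.0278, 0.0101] [-0.7, 0.5, 0.4]
5.78 [0.5817, 0.0278, 0.0101] [-0.7, 0.5, 0.4]False
False
False
False
```

```bash
sed -i 's/sys.exit(.*/sys.exit(int(abs(s["force"][2])>2.5))/' ok.py
python3 -m inch '[[0,0,-0.05,0,0],[0,0,-0.1,0,0]]' >/dev/null; python3 ok.py && python3 -m inch '[[0,0,-0.05,0,0],[0,0,-0.1,0,0]]'>/dev/null && python3 ok.py && python3 -m inch '[[0,0,-0.05,0,0],[0,0,-0.1,0,0]]' >/dev/null && python3 ok.py && python3 -m inch '[[0,0,-0.05,0,0],[0,0,-0.1,0,0]]' >/dev/null && python3 ok.py
```

```text
5.95 [0.5816, 0.0278, 0.0091] [0.5, 0.3, 0.3]
6.12 [0.5817, 0.0278, 0.0081] [-0.8, -0.3, -0.5]
6.28 [0.5817, 0.0279, 0.0071] [0.1, 0.3, -0.5]
6.45 [0.5817, 0.0279, 0.0061] [0.0, 0.1, -0.3]
```

```bash

python3 -m inch '[[0,0,-0.05,0,0],[0,0,-0.1,0,0]]' >/dev/null; python3 ok.py && python3 -m inch '[[0,0,-0.05,0,0],[0,0,-0.1,0,0]]'>/dev/null && python3 ok.py && python3 -m inch '[[0,0,-0.05,0,0],[0,0,-0.1,0,0]]' >/dev/null && python3 ok.py && python3 -m inch '[[0,0,-0.05,0,0],[0,0,-0.1,0,0]]' >/dev/null && python3 ok.py && python3 -m inch '[[0,0,-0.05,0,0],[0,0,-0.1,0,0]]' >/dev/null && python3 ok.py
python3 - <<'E'
from h import *
c=cams.capture('scene')
crop(c,240,170,320,230,8,'pics/c4.png')
E
```

```text
6.62 [0.5817, 0.0278, 0.0051] [-0.1, -0.3, -0.4]
6.78 [0.5817, 0.0278, 0.0041] [0.5, 0.2, 0.2]
6.95 [0.5817, 0.0278, 0.0031] [0.3, 0.3, 0.1]
7.12 [0.5817, 0.0278, 0.0021] [-0.3, 0.0, -0.1]
7.28 [0.5817, 0.0279, 0.0011] [0.7, 1.2, -0.3]
```

View pics/c4.png

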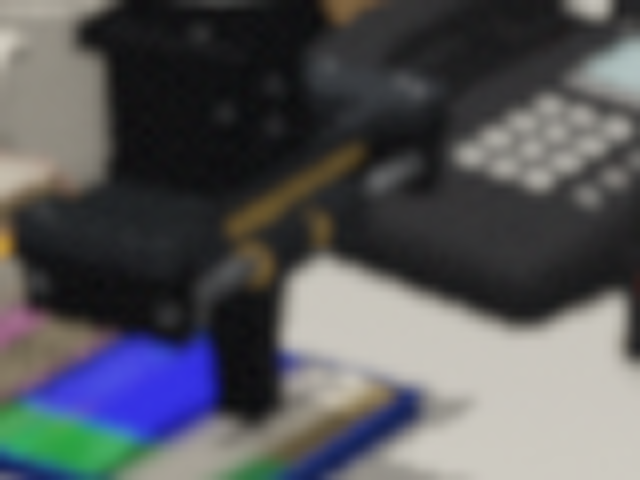

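The crop shows the fingertip bottom at (250,415), i.e. full-image (271.2,221.9). The case top under it would project to row 223.4, so there is still a gap of at least 5 mm. The reported z is therefore lower than the real tip, and I keep lowering under the guard.

```bash

python3 -m inch '[[0,0,-0.05,0,0],[0,0,-0.1,0,0]]' >/dev/null; python3 ok.py && python3 -m inch '[[0,0,-0.05,0,0],[0,0,-0.1,0,0]]'>/dev/null && python3 ok.py && python3 -m inch '[[0,0,-0.05,0,0],[0,0,-0.1,0,0]]' >/dev/null && python3 ok.py && python3 -m inch '[[0,0,-0.05,0,0],[0,0,-0.1,0,0]]' >/dev/null && python3 ok.py && python3 -m inch '[[0,0,-0.05,0,0],[0,0,-0.1,0,0]]' >/dev/null && python3 ok.py
```

```text
7.5 [0.5817, 0.0278, 0.0001] [0.4, 0.5, 0.1]
7.67 [0.5817, 0.0279, -0.0009] [-0.4, 0.5, 0.6]
7.83 [0.5816, 0.0278, -0.0019] [0.4, 0.4, -0.2]
8.0 [0.5817, 0.0279, -0.0029] [0.4, -0.2, -0.5]
8.17 [0.5817, 0.0279, -0.0039] [0.4, -0.1, 0.1]
```

```bash

python3 -m inch '[[0,0,-0.05,0,0],[0,0,-0.05,0,0]]' >/dev/null; python3 ok.py && python3 -m inch '[[0,0,-0.05,0,0],[0,0,-0.05,0,0]]'>/dev/null && python3 ok.py && python3 -m inch '[[0,0,-0.05,0,0],[0,0,-0.05,0,0]]' >/dev/null && python3 ok.py && python3 -m inch '[[0,0,-0.05,0,0],[0,0,-0.05,0,0]]' >/dev/null && python3 ok.py && python3 -m inch '[[0,0,-0.05,0,0],[0,0,-0.05,0,0]]' >/dev/null && python3 ok.py && python3 -m inch '[[0,0,-0.05,0,0],[0,0,-0.05,0,0]]' >/dev/null && python3 ok.py && python3 -m inch '[[0,0,-0.05,0,0],[0,0,-0.05,0,0]]' >/dev/null && python3 ok.py && python3 -m inch '[[0,0,-0.05,0,0],[0,0,-0.05,0,0]]' >/dev/null && python3 ok.py
```

```text
8.33 [0.5816, 0.0278, -0.0045] [0.0, 0.4, 0.4]
8.5 [0.5816, 0.0279, -0.0049] [-0.7, 1.2, -0.4]
8.67 [0.5816, 0.0279, -0.0054] [0.2, 0.1, 0.4]
8.83 [0.5816, 0.0279, -0.0059] [0.1, 0.5, -0.1]
9.0 [0.5817, 0.0279, -0.0062] [-0.1, -1.0, 0.9]
9.17 [0.5817, 0.0278, -0.0063] [-0.9, 1.0, 4.7]
```

Contact at reported z ≈ −6.2 mm, so the real tip sits 20–21 mm above the report. I press on to about 11 N.

```bash

python3 -m inch '[[0,0,-0.04,0,0],[0,0,-0.04,0,0],[0,0,-0.04,0,0]]' >/dev/null; python3 ok.py
```

```text
9.42 [0.5818, 0.0278, -0.0063] [-2.1, 0.6, 6.2]
```

```bash

python3 -m inch '[[0,0,-0.04,0,0],[0,0,-0.07,0,0],[0,0,-0.07,0,0]]' >/dev/null; python3 ok.py
```

```text
9.67 [0.5818, 0.0279, -0.0063] [-2.8, 0.1, 11.2]
```

```bash

python3 -m inch '[[0,-0.1,0,0,0],[-0.02,-0.25,0,0,0],[-0.03,-0.4,0,0,0],[-0.04,-0.55,0,0,0],[-0.05,-0.7,0,0,0],[-0.06,-0.85,0,0,0],[-0.06,-1.0,0,0,0]]' >/dev/null; python3 ok.py
```

```text
10.25 [0.5824, 0.0199, -0.0063] [1.1, 7.2, 9.9]
```

```bash

python3 -m inch '[[-0.01,-0.15,-0.01,0,0],[-0.02,-0.3,-0.02,0,0],[-0.03,-0.45,-0.02,0,0],[-0.04,-0.6,-0.02,0,0],[-0.05,-0.75,-0.02,0,0],[-0.06,-0.9,-0.02,0,0],[-0.07,-1.05,-0.02,0,0]]' >/dev/null; python3 ok.py
python3 - <<'E'
from h import *
c=cams.capture('top');d=c['image'][170:240,225:330].astype(int)
# rightmost blue edge of the case on rows
for r in (222,226,229):
    row=c['image'][r].astype(int);print(r,[(x,tuple(row[x])) for x in range(246,268,1) if abs(row[x]-row[x-1]).sum()>60])
E
```

```text
10.83 [0.582, 0.0093, -0.0063] [-0.3, 7.0, 10.1]
222 [(257, (np.int64(79), np.int64(79), np.int64(81))), (258, (np.int64(95), np.int64(105), np.int64(111)))]
226 [(257, (np.int64(75), np.int64(79), np.int64(84))), (263, (np.int64(127), np.int64(140), np.int64(148))), (266, (np.int64(111), np.int64(122), np.int64(129)))]
229 [(256, (np.int64(41), np.int64(43), np.int64(45))), (257, (np.int64(75), np.int64(83), np.int64(88)))]
```

No slip: the case edge went from about 250.5 to 257 px (≈18 mm) and the TCP moved 18.5 mm.

```bash

python3 -m inch '[[-0.01,-0.16,-0.01,0,0],[-0.02,-0.34,-0.02,0,0],[-0.03,-0.52,-0.02,0,0],[-0.04,-0.7,-0.02,0,0],[-0.05,-0.88,-0.02,0,0],[-0.06,-1.06,-0.02,0,0],[-0.08,-1.24,-0.02,0,0],[-0.09,-1.42,-0.02,0,0],[-0.1,-1.6,-0.02,0,0],[-0.11,-1.78,-0.02,0,0]]' >/dev/null; python3 ok.py
```

```text
11.72 [0.581, -0.0086, -0.0063] [0.4, 7.7, 11.7]
```

```bash

python3 -m inch '[[-0.01,-0.16,-0.01,0,0],[-0.02,-0.34,-0.02,0,0],[-0.03,-0.52,-0.02,0,0],[-0.04,-0.7,-0.02,0,0],[-0.05,-0.88,-0.02,0,0],[-0.06,-1.06,-0.02,0,0],[-0.08,-1.24,-0.02,0,0],[-0.09,-1.42,-0.02,0,0],[-0.1,-1.6,-0.02,0,0],[-0.11,-1.78,-0.02,0,0]]' >/dev/null; python3 ok.py
```

```text
12.55 [0.58, -0.0264, -0.0063] [0.0, 7.9, 14.0]
```

```bash

python3 -m inch '[[-0.01,-0.14,0.03,0,0],[-0.02,-0.28,0.04,0,0],[-0.03,-0.42,0.04,0,0],[-0.04,-0.56,0.04,0,0],[-0.04,-0.7,0.05,0,0],[-0.05,-0.84,0.05,0,0]]' >/dev/null; python3 ok.py
```

```text
13.05 [0.5791, -0.035, -0.0063] [0.4, 7.2, 10.0]
```

```bash

python3 -m inch '[[-0.01,-0.16,0.01,0,0],[-0.02,-0.32,0.01,0,0],[-0.03,-0.48,0.01,0,0],[-0.04,-0.64,0.01,0,0],[-0.05,-0.8,0.01,0,0],[-0.06,-0.96,0.01,0,0],[-0.07,-1.12,0.01,0,0]]' >/dev/null; python3 ok.py
```

```text
13.63 [0.5782, -0.0463, -0.0063] [0.3, 6.2, 9.6]
```

```bash
python3 - <<'E'
from h import *
t=cams.capture('top');s=cams.capture('scene')
a=cv2.resize(t['image'][165:250,120:380],None,fx=3,fy=3,interpolation=cv2.INTER_CUBIC)
b=cv2.resize(s['image'][175:275,180:440],None,fx=3,fy=3,interpolation=cv2.INTER_CUBIC)
cv2.imwrite('pics/c5.png',np.vstack([a,b]))
E
```

```text
(no output)
```

View pics/c5.png

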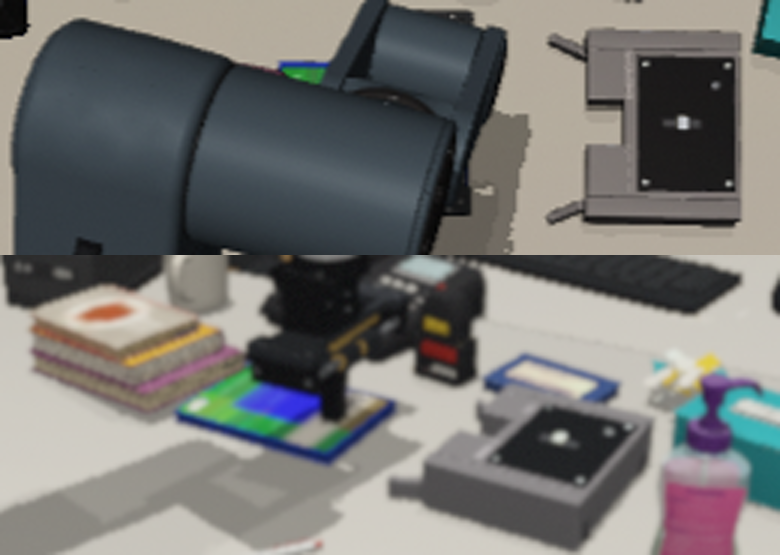

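The scene shows the case out from under the pile (tail corner (180,408), front corner (330,462)). The pile lies flat at (35–245, 285–415) and is still stacked. I keep sliding along the desk towards the slot at about 9–10 N.

```bash

python3 -m inch '[[0,-0.2,0,0,0],[0,-0.4,0,0,0],[0,-0.6,0,0,0],[0,-0.8,0,0,0],[0,-1,0,0,0],[0,-1.2,0,0,0],[0,-1.4,0,0,0],[0,-1.6,0,0,0],[0,-1.8,0,0,0],[0,-2,0,0,0]]' >/dev/null; python3 ok.py
```

```text
14.57 [0.5783, -0.0671, -0.0063] [-0.5, 4.1, 9.9]
```

```bash

python3 -m inch '[[0,-0.2,0,0,0],[0,-0.4,0,0,0],[0,-0.6,0,0,0],[0,-0.8,0,0,0],[0,-1,0,0,0],[0,-1.2,0,0,0],[0,-1.4,0,0,0],[0,-1.6,0,0,0],[0,-1.8,0,0,0],[0,-2,0,0,0]]' >/dev/null; python3 ok.py
```

```text
15.4 [0.5782, -0.0872, -0.0063] [0.0, 3.1, 9.7]
```

```bash

python3 -m inch '[[0,-0.2,0,0,0],[0,-0.4,0,0,0],[0,-0.6,0,0,0],[0,-0.8,0,0,0],[0,-1,0,0,0],[0,-1.2,0,0,0],[0,-1.4,0,0,0],[0,-1.6,0,0,0],[0,-1.8,0,0,0],[0,-2,0,0,0]]' >/dev/null; python3 ok.py; python3 -m inch '[[0,-0.2,0,0,0],[0,-0.4,0,0,0],[0,-0.6,0,0,0],[0,-0.8,0,0,0],[0,-0.9,0,0,0],[0,-0.9,0,0,0]]' >/dev/null; python3 ok.py; python3 -m inch '[[0,0,0.1,0,0],[0,0,0.2,0,0],[0,0,0.5,0,0],[0,0,2,0,0],[0,0,4,0,0],[0,0,6,0,0],[0,2,7,0,8.7],[0,6,7,0,8.7],[0,10,7,0,8.7],[0,14,7,0,8.7]]'>/dev/null; python3 ok.py;  python3 -m inch '[[0,4,0,0,8.7],[0,5,0,0,8.7],[0,5,0,0,8.7],[0,5,0,0,8.7]]'
python3 - <<'E'
from h import *
t=cams.capture('top');s=cams.capture('scene')
a=cv2.resize(t['image'][165:250,120:380],None,fx=3,fy=3,interpolation=cv2.INTER_CUBIC)
b=cv2.resize(s['image'][175:275,180:440],None,fx=3,fy=3,interpolation=cv2.INTER_CUBIC)
cv2.imwrite('pics/c6.png',np.vstack([a,b]))
E
```

```text
16.23 [0.5782, -0.1072, -0.0063] [-0.2, 3.8, 9.9]
16.73 [0.5782, -0.1165, -0.0063] [0.4, 2.9, 10.6]
17.57 [0.5769, 0.0239, 0.0623] [0.2, 0.1, -0.2]
time_s: 17.9
position: [0.5769, 0.0732, 0.0619]
tcp_rot: [[0.022, 1.0, -0.0], [1.0, -0.022, -0.001], [-0.001, -0.0, -1.0]]
force: [-0.5, 0.0, -0.2]
opening: 0.529
grasp_force: 0.0
```

View pics/c6.png

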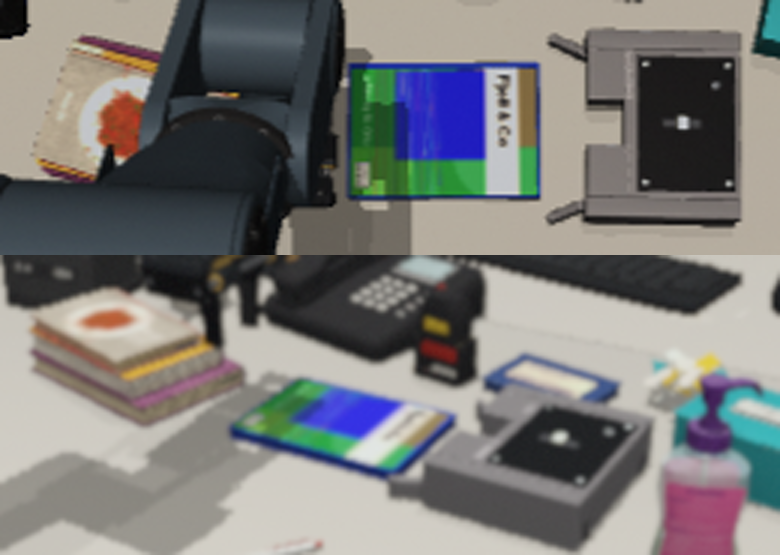

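The case now lies free at (348–540, 63–200) in the top crop, in front of the slot. The pile is down flat, turned somewhat (top book corner now at (83,37)), and still stacked. The unlocker is unchanged. Next I measure the case against the slot.

```bash
python3 - <<'E'
from h import *
np.set_printoptions(precision=4,suppress=True)
t=cams.capture('top')
T=lambda u,v:((u+.5)/3-.5+120,(v+.5)/3-.5+165)
c=t['image'];hsv=cv2.cvtColor(c,cv2.COLOR_BGR2HSV)
m=(hsv[...,1]>90).astype(np.uint8);m[:180]=0;m[236:]=0;m[:,:232]=0;m[:,308:]=0
m=cv2.morphologyEx(m,cv2.MORPH_CLOSE,np.ones((25,25)))
k=max(cv2.findContours(m,0,2)[0],key=cv2.contourArea)
bp=cv2.boxPoints(cv2.minAreaRect(k))
P=np.array([ray(t,p,.0145)[:2] for p in bp]);print(bp);print(P,np.linalg.norm(P-np.roll(P,1,0),axis=1),'mean',P.mean(0))
Q=np.array([ray(t,T(*p),.0145)[:2] for p in((348,65),(540,63),(540,199),(348,200))])
print(Q,Q.mean(0)); d=(Q[1]+Q[2]-Q[0]-Q[3]);print('heading',np.degrees(np.arctan2(d[1],d[0])))
e=Q[2]-Q[1];print('front',np.degrees(np.arctan2(e[1],e[0])))
E
```

```text
[[236. 186.]
 [299. 186.]
 [299. 231.]
 [236. 231.]]
[[ 0.6471  0.0381]
 [ 0.6449 -0.1494]
 [ 0.5095 -0.1468]
 [ 0.5118  0.0378]] [0.1353 0.1875 0.1353 0.1846] mean [ 0.5783 -0.0551]
[[ 0.6461  0.0391]
 [ 0.6459 -0.1514]
 [ 0.5095 -0.1487]
 [ 0.5108  0.0388]] [ 0.5781 -0.0555]
heading -90.22909855814758
front 178.87819402603185
```

The case centre is (0.578, −0.055), 1.3 mm off the slot axis and about 1° off in heading. I open the fingers behind its tail and feel for the desk in guarded steps.

```bash

python3 -m inch '[[0,0,-1,0,8.7],[0,0,-2,0,8.7],[0,0,-3,0,8.7],[0,0,-4,0,8.7],[0,0,-4.8,0,8.7],[0,0,-5.2,0,8.7],[0,0,-5.2,0,8.7],[0,0,-5.2,0,8.7]]' ; python3 ok.py && python3 -m inch '[[0,0,-0.1,0,8.7],[0,0,-0.2,0,8.7],[0,0,-0.2,0,8.7]]' >/dev/null; python3 ok.py && python3 -m inch '[[0,0,-0.1,0,8.7],[0,0,-0.2,0,8.7],[0,0,-0.2,0,8.7]]' >/dev/null; python3 ok.py && python3 -m inch '[[0,0,-0.1,0,8.7],[0,0,-0.2,0,8.7],[0,0,-0.2,0,8.7]]' >/dev/null; python3 ok.py && python3 -m inch '[[0,0,-0.1,0,8.7],[0,0,-0.2,0,8.7],[0,0,-0.2,0,8.7]]' >/dev/null; python3 ok.py && python3 -m inch '[[0,0,-0.1,0,8.7],[0,0,-0.2,0,8.7],[0,0,-0.2,0,8.7]]' >/dev/null; python3 ok.py
```

```text
time_s: 18.72
position: [0.5768, 0.0732, 0.0096]
tcp_rot: [[0.024, 1.0, -0.001], [1.0, -0.024, 0.0], [0.0, -0.001, -1.0]]
force: [0.4, -0.4, -0.4]
opening: 0.995
grasp_force: 0.0
18.72 [0.5768, 0.0732, 0.0096] [0.4, -0.4, -0.4]
18.97 [0.5772, 0.0732, 0.0084] [0.6, -0.2, -0.5]
19.22 [0.5769, 0.0732, 0.006] [0.1, 0.5, -0.2]
19.47 [0.5768, 0.0732, 0.0038] [-0.7, 0.0, 0.1]
19.72 [0.5768, 0.0732, 0.0018] [0.4, 0.7, 0.3]
19.97 [0.5769, 0.0731, -0.0001] [0.5, -0.1, -0.0]
```

```bash

python3 -m inch '[[0,0,-0.1,0,8.7],[0,0,-0.2,0,8.7],[0,0,-0.3,0,8.7],[0,0,-0.3,0,8.7]]' >/dev/null; python3 ok.py && python3 -m inch '[[0,0,-0.1,0,8.7],[0,0,-0.2,0,8.7],[0,0,-0.3,0,8.7],[0,0,-0.3,0,8.7]]' >/dev/null; python3 ok.py && python3 -m inch '[[0,0,-0.1,0,8.7],[0,0,-0.2,0,8.7],[0,0,-0.3,0,8.7],[0,0,-0.3,0,8.7]]' >/dev/null; python3 ok.py && python3 -m inch '[[0,0,-0.1,0,8.7],[0,0,-0.2,0,8.7],[0,0,-0.3,0,8.7],[0,0,-0.3,0,8.7]]' >/dev/null; python3 ok.py && python3 -m inch '[[0,0,-0.1,0,8.7],[0,0,-0.2,0,8.7],[0,0,-0.3,0,8.7],[0,0,-0.3,0,8.7]]' >/dev/null; python3 ok.py
```

```text
20.3 [0.5768, 0.0732, -0.0032] [0.2, 0.7, -0.6]
20.63 [0.5768, 0.0732, -0.0062] [-0.3, -0.9, 0.4]
20.97 [0.5768, 0.0732, -0.0092] [0.4, 0.0, 0.3]
21.3 [0.5768, 0.0731, -0.0122] [0.0, 0.7, 0.9]
21.63 [0.5768, 0.0732, -0.0152] [-0.1, -0.3, -0.6]
```

```bash

python3 -m inch '[[0,-0.4,0,0,8.7],[0,-0.9,0,0,8.7],[0,-1.3,0,0,8.7],[0,-1.6,0,0,8.7],[0,-1.8,0,0,8.7],[0,-1.9,0,0,8.7],[0,-2.0,0,0,8.7],[0,-2.1,0,0,8.7],[0,-2.2,0,0,8.7],[0,-2.3,0,0,8.7]]' >/dev/null; python3 ok.py ; python3 -m inch '[[0,-0.1,0,0,8.7],[0,-0.2,0,0,8.7],[0,-0.3,0,0,8.7],[0,-0.4,0,0,8.7],[0,-0.5,0,0,8.7],[0,-0.6,0,0,8.7],[0,-0.7,0,0,8.7],[0,-0.8,0,0,8.7],[0,-0.9,0,0,8.7]]' >/dev/null; python3 ok.py ; python3 - <<'E'
from h import *
t=cams.capture('top');s=cams.capture('scene')
T=lambda u,v:((u+.5)/3-.5+120,(v+.5)/3-.5+165)
for r in (190,206,222,228):
    row=t['image'][r].astype(int);print(r,[x for x in range(290,312) if abs(row[x]-row[x-1]).sum()>50])
a=cv2.resize(t['image'][165:250,120:380],None,fx=3,fy=3,interpolation=cv2.INTER_CUBIC)
b=cv2.resize(s['image'][175:275,180:440],None,fx=3,fy=3,interpolation=cv2.INTER_CUBIC)
cv2.imwrite('pics/c7.png',np.vstack([a,b]))
E
```

```text
22.47 [0.577, 0.0502, -0.0149] [0.6, 0.6, -0.5]
23.22 [0.5769, 0.0411, -0.015] [0.1, 0.2, 0.6]
190 [296, 297, 302, 303, 304]
206 [296, 297, 302, 303, 304]
222 [296, 297, 302, 303, 304]
228 [296, 297, 302, 303, 304]
```

View pics/c7.png

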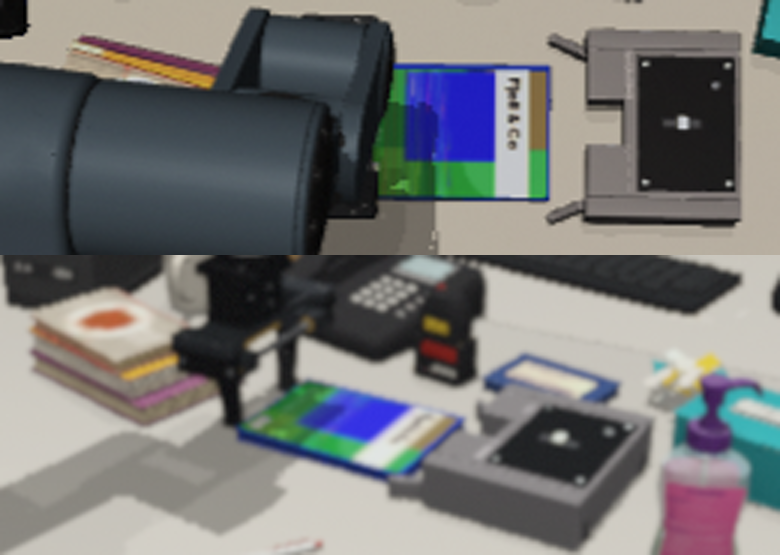

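Both fingers bear on the tail (around (235,420) and (290,385)). The case front is at (550, 66–201), square to the cheeks at (549, 38/219) and about 2 mm off-centre. I push on.

```bash

python3 -m inch '[[0,-0.2,0,0,8.7],[0,-0.4,0,0,8.7],[0,-0.6,0,0,8.7],[0,-0.8,0,0,8.7],[0,-1.0,0,0,8.7],[0,-1.2,0,0,8.7],[0,-1.4,0,0,8.7],[0,-1.6,0,0,8.7],[0,-1.8,0,0,8.7],[0,-2.0,0,0,8.7]]' >/dev/null; python3 ok.py ; python3 -m inch '[[0,-0.2,0,0,8.7],[0,-0.4,0,0,8.7],[0,-0.6,0,0,8.7],[0,-0.8,0,0,8.7],[0,-1.0,0,0,8.7],[0,-1.2,0,0,8.7],[0,-1.3,0,0,8.7],[0,-1.4,0,0,8.7],[0,-1.5,0,0,8.7],[0,-1.6,0,0,8.7]]' >/dev/null; python3 ok.py; python3 -m inch '[[0,-0.1,0,0,8.7],[0,-0.2,0,0,8.7],[0,-0.3,0,0,8.7],[0,-0.4,0,0,8.7],[0,-0.5,0,0,8.7],[0,-0.6,0,0,8.7],[0,-0.7,0,0,8.7]]' >/dev/null; python3 ok.py
```

```text
24.15 [0.577, 0.0209, -0.015] [0.2, 0.8, -0.4]
24.98 [0.577, 0.0051, -0.015] [-0.0, 0.6, 1.0]
25.57 [0.577, -0.002, -0.015] [0.3, 1.0, 0.5]
```

```bash

python3 -m inch '[[0,-0.12,0,0,8.7],[0,-0.25,0,0,8.7],[0,-0.4,0,0,8.7],[0,-0.55,0,0,8.7],[0,-0.7,0,0,8.7],[-0.02,-0.85,0,0,8.7],[-0.02,-1,0,0,8.7],[-0.02,-1.15,0,0,8.7],[-0.03,-1.3,0,0,8.7],[-0.03,-1.45,0,0,8.7]]' >/dev/null; python3 ok.py ; python3 -m inch '[[0,-0.15,0,0,8.7],[0,-0.3,0,0,8.7],[0,-0.5,0,0,8.7],[0,-0.7,0,0,8.7],[0,-0.9,0,0,8.7],[-0.02,-1.1,0,0,8.7],[-0.02,-1.3,0,0,8.7],[-0.03,-1.5,0,0,8.7],[-0.04,-1.7,0,0,8.7],[-0.04,-1.9,0,0,8.7]]' >/dev/null; python3 ok.py
python3 - <<'E'
from h import *
t=cams.capture('top');s=cams.capture('scene')
a=cv2.resize(t['image'][165:250,120:380],None,fx=3,fy=3,interpolation=cv2.INTER_CUBIC)
b=cv2.resize(s['image'][175:275,180:440],None,fx=3,fy=3,interpolation=cv2.INTER_CUBIC)
cv2.imwrite('pics/c8.png',np.vstack([a,b]))
E
```

```text
26.4 [0.5767, -0.0165, -0.0149] [-1.0, 0.7, -0.2]
27.23 [0.5762, -0.0355, -0.015] [0.3, 0.7, -0.4]
```

View pics/c8.png

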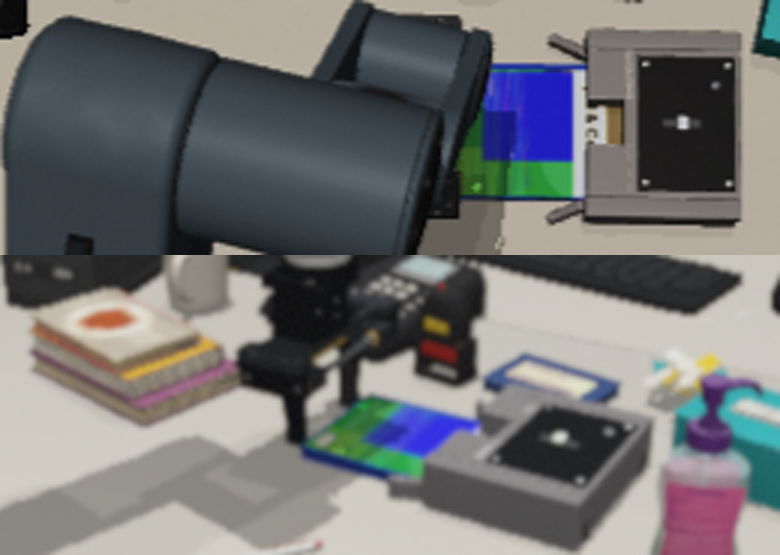

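The case is inside the slot: its white stripe and brown end show through the notch at (605,125), it is square, and there is no side force. I push 38 mm more, then finish slowly.

```bash

python3 -m inch '[[0,-0.2,0,0,8.7],[-0.01,-0.4,0,0,8.7],[-0.02,-0.6,0,0,8.7],[-0.02,-0.8,0,0,8.7],[-0.03,-1.0,0,0,8.7],[-0.03,-1.2,0,0,8.7],[-0.04,-1.4,0,0,8.7],[-0.04,-1.6,0,0,8.7],[-0.05,-1.8,0,0,8.7],[-0.05,-2.0,0,0,8.7]]' >/dev/null; python3 ok.py ; python3 -m inch '[[0,-0.2,0,0,8.7],[-0.01,-0.4,0,0,8.7],[-0.02,-0.6,0,0,8.7],[-0.02,-0.8,0,0,8.7],[-0.03,-0.9,0,0,8.7],[-0.03,-1.0,0,0,8.7],[-0.03,-1.1,0,0,8.7],[-0.03,-1.2,0,0,8.7],[-0.04,-1.3,0,0,8.7],[-0.04,-1.4,0,0,8.7]]' >/dev/null; python3 ok.py;  python3 -m inch '[[0,-0.1,0,0,8.7],[0,-0.2,0,0,8.7],[0,-0.3,0,0,8.7],[-0.01,-0.4,0,0,8.7],[-0.01,-0.5,0,0,8.7],[-0.01,-0.6,0,0,8.7]]' >/dev/null; python3 ok.py
```

```text
28.17 [0.5758, -0.0556, -0.0149] [-1.8, 0.8, 0.8]
29.0 [0.5754, -0.0694, -0.015] [-0.8, 0.6, -0.6]
29.5 [0.5752, -0.0754, -0.015] [-1.4, -0.6, 0.2]
```

```bash

python3 -m inch '[[0,-0.1,0,0,8.7],[0,-0.2,0,0,8.7],[-0.01,-0.3,0,0,8.7],[-0.01,-0.4,0,0,8.7],[-0.01,-0.5,0,0,8.7],[-0.01,-0.6,0,0,8.7]]' >/dev/null; python3 ok.py;  python3 -m inch '[[0,-0.1,0,0,8.7],[0,-0.2,0,0,8.7],[0,-0.3,0,0,8.7],[-0.01,-0.4,0,0,8.7]]' >/dev/null; python3 ok.py
```

```text
30.0 [0.5751, -0.081, -0.015] [0.9, 4.4, -0.1]
30.33 [0.575, -0.0854, -0.015] [0.2, 3.9, 1.6]
```

```bash
sed -i 's/^sys.exit.*/sys.exit(int(abs(s["force"][2])>4 or s["force"][1]>8))/' ok.py
python3 -m inch '[[0,-0.1,0,0,8.7],[0,-0.2,0,0,8.7],[-0.01,-0.3,0,0,8.7],[-0.01,-0.4,0,0,8.7]]' >/dev/null; python3 ok.py && python3 -m inch '[[0,-0.08,0,0,8.7],[0,-0.16,0,0,8.7]]' >/dev/null; python3 ok.py && python3 -m inch '[[0,-0.08,0,0,8.7],[0,-0.16,0,0,8.7]]' >/dev/null; python3 ok.py && python3 -m inch '[[0,-0.08,0,0,8.7],[0,-0.16,0,0,8.7]]' >/dev/null; python3 ok.py &&  python3 -m inch '[[0,-0.08,0,0,8.7],[0,-0.16,0,0,8.7]]' >/dev/null; python3 ok.py
```

```text
30.67 [0.5749, -0.0894, -0.015] [1.6, 4.6, 0.6]
30.83 [0.5748, -0.091, -0.015] [0.6, 5.5, 1.2]
31.0 [0.5749, -0.0918, -0.015] [1.4, 9.4, 2.0]
31.0 [0.5749, -0.0918, -0.015] [1.4, 9.4, 2.0]
31.0 [0.5749, -0.0918, -0.015] [1.4, 9.4, 2.0]
```

The stop is felt at y ≈ −0.092, as predicted. One small firm push, then I back off and lift away.

```bash

python3 -m inch '[[0,-0.05,0,0,8.7],[0,-0.08,0,0,8.7],[0,-0.08,0,0,8.7],[0,-0.08,0,0,8.7]]' >/dev/null; python3 ok.py; python3 -m inch '[[0,0.1,0,0,8.7],[0,0.3,0,0,8.7],[0,0.8,0,0,8.7],[0,1.5,0,0,8.7],[0,2.5,0,0,8.7],[0,3.5,1,0,8.7],[0,4,4,0,8.7],[0,4,8,0,8.7],[0,4,12,0,8.7],[0,4,16,0,8.7]]' >/dev/null; python3 ok.py;  python3 -m inch '[[-4,3,4,0,8.7],[-8,6,4,0,8.7],[-12,9,4,0,8.7],[-15,12,4,0,8.7],[-17,14,4,0,8.7],[-17,17,4,0,8.7],[-17,20,4,0,8.7],[-17,23,4,0,8.7],[-17,26,4,0,8.7],[-17,26,4,0,8.7]]' >/dev/null; python3 ok.py
python3 - <<'E'
from h import *
t=cams.capture('top');s=cams.capture('scene')
a=cv2.resize(t['image'][165:250,120:380],None,fx=3,fy=3,interpolation=cv2.INTER_CUBIC)
b=cv2.resize(s['image'][175:275,180:440],None,fx=3,fy=3,interpolation=cv2.INTER_CUBIC)
cv2.imwrite('pics/c9.png',np.vstack([a,b]))
E
```

```text
31.33 [0.5749, -0.0917, -0.015] [1.4, 10.0, 1.4]
32.17 [0.5742, -0.0521, 0.1471] [1.6, -0.4, 0.1]
33.0 [0.4045, 0.2114, 0.1861] [0.5, -0.9, 0.5]
```

View pics/c9.png

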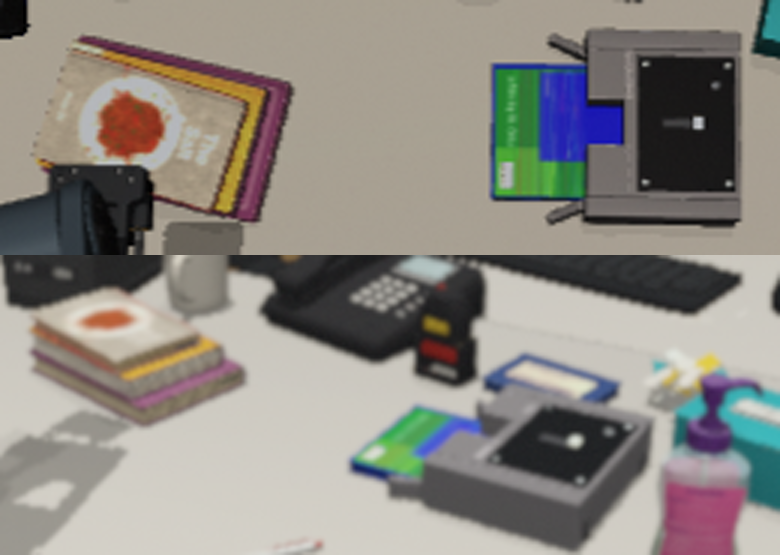

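The tell-tale has moved from u=683 to 698 (≈15 mm, fully home), and the case stands about 90 mm out. The pile is flat and stacked, though turned about 10° from where it stood. The arm is clear of everything.

```bash
python3 -m inch '[[0,0,0,0,8.7],[0,0,0,0,8.7],[0,0,0,0,8.7]]' >/dev/null; python3 -c "
from rig import bot
print(bot.hand_in())"
```

```text
the job is handed in; nothing more can be done
None
```

The job is handed in: the case was drawn out and pushed fully home in the unlocker (the tell-tale moved about 15 mm), and the pile is flat and still stacked, but the draw turned it roughly 10° from where it stood, which may count against "where it is".

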